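Light the doughnut tray and hold up the fullest topping canister

TASK

First swing the work lamp so that its shade hangs over the middle of the doughnut tray, and let go of it there. Then find by hefting which of the three identical topping canisters is the heaviest, leave the two lighter ones standing upright on their white board, and finish while still holding the heaviest upright in the gripper, raised well clear of the board (15 cm or so). Leave the bowl, bottle and jar where they are, and do not knock a canister over.

Things in the scene. Friction and masses are not known exactly. Their poses are not given: they have to be found in the camera images.
- lamp_arm (a joint): swing angle of the lamp's stiff arm about its upright post, rad: 0 when the arm points along the lamp foot's -x (towards the robot, give or take 0.25 rad), growing anticlockwise seen from above (towards the canisters on the robot's right); stops at -1.7 and 1.7. The joint is stiff by friction (0.8 N m, about 3 N at the knob) and stays where it is left.
- lamp_knob (a point): centre of the grip part of the upright black knob on top of the lamp's white shade, 300 mm above the bench. The knob is a cylinder 22 mm in diameter, free from 267 to 322 mm above the bench (shade below it, nothing above or beside it), and lies on the shade's axis, 255 mm from the post's axis. The shade is 124 mm wide, its underside 204 mm above the bench; the arm is a bar 16 mm thick, 252 mm above the bench. Knob, shade and arm turn together about the post.
- lamp_pivot (a point): point on the lamp post's vertical axis (the axis of the swing), 300 mm above the bench. The post is 24 mm thick (40 mm at the collar) and 270 mm high, its round foot 120 mm wide, fixed to the bench.
- tray_mid (a point): middle of the aluminium tray with two chocolate doughnuts, 165 x 240 mm, rim 22 mm high, doughnuts to 36 mm; fixed on the bench. Point 20 mm above the bench. It lies 230 to 280 mm from the post's axis, on the robot's left, so that the lamp's shade can be swung over it.
- board_mid (a point): middle of the top face of the white board the canisters stand on, 150 (x) x 360 (y) mm, 10 mm thick, fixed on the bench, top 10 mm above the bench. x across the row of canisters, y along it.
- bowl: steel mixing bowl, 130 mm wide, 60 mm high, loose; leave alone. Origin under its centre.
- bottle: yellow squeeze bottle with red cap, 56 mm wide, 160 mm tall, loose; leave alone. Origin under its centre.
- jar: small glass jar with a white cap, 64 mm wide, 100 mm tall, loose; leave alone. Origin under its centre.
- canister_a_mid (a point): one of three look-alike closed aluminium canisters, brown band, dark red lid: upright cylinder 60 mm wide, 100 mm tall in all, on the white board, its axis 100 mm or more from its neighbour's. Point: its centre, 50 mm above its underside; z up the canister. Two weigh 0.18 to 0.40 kg, the fullest 0.52 to 0.82 kg; letters and places do not tell which it is.
- canister_b_mid (a point): one of three look-alike closed aluminium canisters, brown band, dark red lid: upright cylinder 60 mm wide, 100 mm tall in all, on the white board, its axis 100 mm or more from its neighbour's. Point: its centre, 50 mm above its underside; z up the canister. Two weigh 0.18 to 0.40 kg, the fullest 0.52 to 0.82 kg; letters and places do not tell which it is.
- canister_c_mid (a point): one of three look-alike closed aluminium canisters, brown band, dark red lid: upright cylinder 60 mm wide, 100 mm tall in all, on the white board, its axis 100 mm or more from its neighbour's. Point: its centre, 50 mm above its underside; z up the canister. Two weigh 0.18 to 0.40 kg, the fullest 0.52 to 0.82 kg; letters and places do not tell which it is.

How it is judged:
On the way, in this order (a step that is already met when the one before it is completed fails the run):
1. the lamp's shade hangs over the middle of the tray, at rest and let go (horizontal distance between lamp_knob and tray_mid below 0.045 m and velocity of joint lamp_arm between -0.05 and 0.05 rad/s and contact force between lamp and the fingers below 0.1 N), for 0.2 s.
2. a canister is held up while the other two, both light, stand on the board (((z of canister_a_mid in the frame of board_mid above 0.13 m and angle between canister_a_mid's own z axis and vertical below 0.35 rad and contact force between canister_a and the fingers above 1 N and (z of each of canister_b_mid, canister_c_mid in the frame of board_mid below 0.06 m and angle between each of canister_b_mid, canister_c_mid's own z axis and vertical below 0.1 rad and x of canister_b_mid in the frame of board_mid between -0.075 and 0.075 m and y of canister_b_mid in the frame of board_mid between -0.18 and 0.18 m and contact force between canister_b and board between 0.5 and 4.5 N and x of canister_c_mid in the frame of board_mid between -0.075 and 0.075 m and y of canister_c_mid in the frame of board_mid between -0.18 and 0.18 m and contact force between canister_c and board between 0.5 and 4.5 N)) or (z of canister_b_mid in the frame of board_mid above 0.13 m and angle between canister_b_mid's own z axis and vertical below 0.35 rad and contact force between canister_b and the fingers above 1 N and (z of each of canister_a_mid, canister_c_mid in the frame of board_mid below 0.06 m and angle between each of canister_a_mid, canister_c_mid's own z axis and vertical below 0.1 rad and x of canister_a_mid in the frame of board_mid between -0.075 and 0.075 m and y of canister_a_mid in the frame of board_mid between -0.18 and 0.18 m and contact force between canister_a and board between 0.5 and 4.5 N and x of canister_c_mid in the frame of board_mid between -0.075 and 0.075 m and y of canister_c_mid in the frame of board_mid between -0.18 and 0.18 m and contact force between canister_c and board between 0.5 and 4.5 N)) or (z of canister_c_mid in the frame of board_mid above 0.13 m and angle between canister_c_mid's own z axis and vertical below 0.35 rad and contact force between canister_c and the fingers above 1 N and (z of each of canister_a_mid, canister_b_mid in the frame of board_mid below 0.06 m and angle between each of canister_a_mid, canister_b_mid's own z axis and vertical below 0.1 rad and x of canister_a_mid in the frame of board_mid between -0.075 and 0.075 m and y of canister_a_mid in the frame of board_mid between -0.18 and 0.18 m and contact force between canister_a and board between 0.5 and 4.5 N and x of canister_b_mid in the frame of board_mid between -0.075 and 0.075 m and y of canister_b_mid in the frame of board_mid between -0.18 and 0.18 m and contact force between canister_b and board between 0.5 and 4.5 N)))), for 0.2 s.
At the end, for the whole second after the job is handed in: The heaviest canister is held by the fingers alone, still, within 20 degrees of upright, underside 80 mm or more above the board; the two light ones (each under 4.5 N) stand upright on the board; the shade is within 45 mm of the tray's middle, seen from above (horizontal distance between lamp_knob and tray_mid below 0.045 m and (((z of canister_a_mid in the frame of board_mid above 0.13 m and angle between canister_a_mid's own z axis and vertical below 0.35 rad and contact force between canister_a and the fingers above 1 N and (z of each of canister_b_mid, canister_c_mid in the frame of board_mid below 0.06 m and angle between each of canister_b_mid, canister_c_mid's own z axis and vertical below 0.1 rad and x of canister_b_mid in the frame of board_mid between -0.075 and 0.075 m and y of canister_b_mid in the frame of board_mid between -0.18 and 0.18 m and contact force between canister_b and board between 0.5 and 4.5 N and x of canister_c_mid in the frame of board_mid between -0.075 and 0.075 m and y of canister_c_mid in the frame of board_mid between -0.18 and 0.18 m and contact force between canister_c and board between 0.5 and 4.5 N)) and (contact force between canister_a and lamp below 0.2 N and contact force between canister_a and tray below 0.2 N and contact force between canister_a and board below 0.2 N and contact force between canister_a and bowl below 0.2 N and contact force between canister_a and bottle below 0.2 N and contact force between canister_a and jar below 0.2 N and contact force between canister_a and table below 0.2 N and contact force between canister_a and canister_b below 0.2 N and contact force between canister_a and canister_c below 0.2 N) and linear speed of canister_a below 0.05 m/s) or ((z of canister_b_mid in the frame of board_mid above 0.13 m and angle between canister_b_mid's own z axis and vertical below 0.35 rad and contact force between canister_b and the fingers above 1 N and (z of each of canister_a_mid, canister_c_mid in the frame of board_mid below 0.06 m and angle between each of canister_a_mid, canister_c_mid's own z axis and vertical below 0.1 rad and x of canister_a_mid in the frame of board_mid between -0.075 and 0.075 m and y of canister_a_mid in the frame of board_mid between -0.18 and 0.18 m and contact force between canister_a and board between 0.5 and 4.5 N and x of canister_c_mid in the frame of board_mid between -0.075 and 0.075 m and y of canister_c_mid in the frame of board_mid between -0.18 and 0.18 m and contact force between canister_c and board between 0.5 and 4.5 N)) and (contact force between canister_b and lamp below 0.2 N and contact force between canister_b and tray below 0.2 N and contact force between canister_b and board below 0.2 N and contact force between canister_b and bowl below 0.2 N and contact force between canister_b and bottle below 0.2 N and contact force between canister_b and jar below 0.2 N and contact force between canister_b and table below 0.2 N and contact force between canister_b and canister_a below 0.2 N and contact force between canister_b and canister_c below 0.2 N) and linear speed of canister_b below 0.05 m/s) or ((z of canister_c_mid in the frame of board_mid above 0.13 m and angle between canister_c_mid's own z axis and vertical below 0.35 rad and contact force between canister_c and the fingers above 1 N and (z of each of canister_a_mid, canister_b_mid in the frame of board_mid below 0.06 m and angle between each of canister_a_mid, canister_b_mid's own z axis and vertical below 0.1 rad and x of canister_a_mid in the frame of board_mid between -0.075 and 0.075 m and y of canister_a_mid in the frame of board_mid between -0.18 and 0.18 m and contact force between canister_a and board between 0.5 and 4.5 N and x of canister_b_mid in the frame of board_mid between -0.075 and 0.075 m and y of canister_b_mid in the frame of board_mid between -0.18 and 0.18 m and contact force between canister_b and board between 0.5 and 4.5 N)) and (contact force between canister_c and lamp below 0.2 N and contact force between canister_c and tray below 0.2 N and contact force between canister_c and board below 0.2 N and contact force between canister_c and bowl below 0.2 N and contact force between canister_c and bottle below 0.2 N and contact force between canister_c and jar below 0.2 N and contact force between canister_c and table below 0.2 N and contact force between canister_c and canister_a below 0.2 N and contact force between canister_c and canister_b below 0.2 N) and linear speed of canister_c below 0.05 m/s))); the arm keeps its last pose, push and grip.
It fails at once if a canister is lifted before the lamp is over the tray (horizontal distance between lamp_knob and tray_mid above 0.055 m and z of any of canister_a_mid, canister_b_mid, canister_c_mid in the frame of board_mid above 0.065 m).
It fails at once if a canister is knocked over (angle between any of canister_a_mid, canister_b_mid, canister_c_mid's own z axis and vertical above 0.7 rad).
It fails at once if the bowl, bottle or jar is moved more than 30 mm (distance of any of bowl, bottle, jar from where it was at the start of the episode above 0.03 m).
It also fails if it takes over 69 s, if anything falls off the work surface, if the arm or the gripper's body presses on something with over 40 N, if the wrist force passes 120 N, or if a joint passes its speed limit or range.

ROBOT

A 6-joint arm with a two-finger parallel gripper is mounted at the origin on the work surface. World frame = base frame: x ahead of the robot, y to its left, z up, the work surface at z = 0. Lengths are in m, angles in rad, forces in N, time in s.
With the tool pointing down it reaches from about 0.25 to 0.775 m from the base axis. Payload 4 kg.
Tool frame: the origin (TCP) lies midway between the tips of the shut fingers; the grasp point (between the pads) lies 19 mm behind it; z points along the fingers, y is the direction in which the jaws open and shut (so a half turn about z gives the same grasp; the last joint's range is limited). The gripper opens to 94 mm and grips with 3 to 60 N. Pads are 16 mm wide; open, the fingers measure 119 mm over their backs; the gripper's body (75 mm by 177 mm) begins 78 mm behind the grasp point.
Start: joints at [1.183, 0.087, 1.371, -0, 1.684, -0.103], TCP at [0.155, 0.528, 0.206] pointing down, gripper open.
Joint ranges: [-3.1, 3.1], [-0.76, 2.03], [0.27, 2.55], [-1.08, 4.22], [0.17, 2.65], [-2.57, 2.57]. Speed limits (rad/s): [2.79, 2.79, 3.14, 3.14, 3.14, 3.14].

INTERFACE

Orientations are given as [roll, pitch, yaw] about the fixed x, y, z axes, in that order (R = Rz(yaw) Ry(pitch) Rx(roll)).
In Python, from bench import robot, cams gives the robot as it stands.
- The arm moves only by the tool step_arm, never from a script. Its argument "plan" is a list that holds one entry, the list of rows, each a list of 5 numbers: the shift along the world's x, y, z in mm, then the turn about the world's z in rad, then the opening in per cent of the stroke, from 0 (shut) to 100 (fully open). In form: [[[tx, ty, tz, turn, fingers], ...]]. A call has 1 to 8 rows; each row is the pose to reach, as a shift and turn from the pose commanded when the call began; what a row does not reach only later rows make up. A row lasts 1/12 s, in which the tool goes at most 41.7 mm and 7.16 degrees, less where a joint would pass 70% of its speed; a pose out of reach is approached as far as the arm can. A call with a gripper value outside its range is refused whole. The fingers move at their own pace and stop on an object; the grip force is fixed at half the most. Time passes only in rows, so rows that repeat a pose let the fingers close. It gives the time, the measured TCP pose, the force and the opening at its end, in the units of the state.
- robot.get_obs(): the state, without advancing time (a new reading comes with each control period).
- cams.snapshot(name): name is "scene" or "top" or "wrist"; returns a dict with "frame" (384x512x3 uint8, red, green, blue), "camera_matrix" (3x3 intrinsics, pixels), "origin" and "attitude" of the camera in the world; the wrist camera has in their place "T_tool_cam" (4x4, takes a point from camera to tool coordinates, whose origin is the TCP and whose axes are the flange's). Camera axes: x right, y down, z forward; pixel columns grow to the right and rows downward; lengths in m; the calibration is good to about 2 mm. A picture is of the moment at which its call begins: read the wrist's pose just before it. There is no depth.
- robot.close_job(): hands the job in, once; it reports no verdict.
The state is a dict: "time": time; "joint_positions": joint angles; "qvel": joint speeds; "joint_torque": joint torques, N m; "tool_pos": TCP position; "ee_rot": TCP orientation; "wrist_force": force on the tool from outside, world axes, zero at the start; "wrist_torque": the same for the moment, N m; "width": finger opening in m.
Only numpy, scipy, OpenCV 4.12 (cv2) and the standard library are available. Lean on these libraries where they do the work, as an engineer would, in place of code of your own. Each camera call takes 0.05 s, during which the arm holds its last target. There are 200 camera calls.

## Working session

There is one attempt and no reset: what is moved stays moved. The work goes in short steps, Python scripts to look and compute and a tool call to move; the robot and the scene stay as the last step left them, time stands still between calls to the robot, and variables do not carry over. Pictures are saved under pics/ and viewed, about 8 in all and at most 12, crops included, and the job is handed in when it is done.

Besides the shell and the picture viewer there is one more tool, called after "Call:" by a JSON object that holds its "method" and its "body", one argument or row to a line. step_arm: Moves the arm, as the interface text tells. Its arguments: {"type":"object","properties":{"plan":{"type":"array"}},"required":["plan"]}

```bash
mkdir -p pics
cat > h.py <<'E'
import numpy as np, cv2
from bench import robot, cams
def snap(n):
    s=cams.snapshot(n); return s
def save(s,name,f=1.0):
    im=cv2.cvtColor(np.asarray(s["frame"]),cv2.COLOR_RGB2BGR)
    cv2.imwrite("pics/"+name,im)
def ray(s,uv,z):
    K=np.array(s["camera_matrix"]);R=np.array(s["attitude"]);o=np.array(s["origin"])
    d=R@np.linalg.solve(K,[uv[0],uv[1],1.]); return o+d*(z-o[2])/d[2]
E
python3 - <<'E'
from h import *
o=robot.get_obs(); print({k:np.round(v,3) for k,v in o.items()})
t=snap("top"); s=snap("scene")
for x in(t,s): print(np.round(x["camera_matrix"],1).tolist(),np.round(x["origin"],3),np.array(x["attitude"]).round(3).tolist())
im=np.hstack([t["frame"]]); save(t,"top0.png"); save(s,"scene0.png")
E
```

```text
{'time': np.float64(0.0), 'joint_positions': array([ 1.183,  0.088,  1.372,  0.   ,  1.684, -0.103]), 'qvel': array([-0.001, -0.   , -0.001,  0.001, -0.001, -0.   ]), 'joint_torque': array([-0.0000e+00, -3.4016e+01, -3.0244e+01,  7.2000e-02,  3.3000e-02,
       -0.0000e+00]), 'tool_pos': array([0.154, 0.527, 0.204]), 'ee_rot': array([-3.139, -0.   ,  2.857]), 'wrist_force': array([ 0.205, -0.534, -1.002]), 'wrist_torque': array([ 0.039, -0.022, -0.022]), 'width': np.float64(0.094)}
[[447.1, 0.0, 250.7], [0.0, 447.1, 190.7], [0.0, 0.0, 1.0]] [0.45  0.06  1.542] [-3.055, -0.001, -1.557]
[[377.8, 0.0, 246.9], [0.0, 377.8, 193.6], [0.0, 0.0, 1.0]] [ 1.162 -0.371  1.216] [-2.523, -0.01, 0.978]
```

View pics/top0.png

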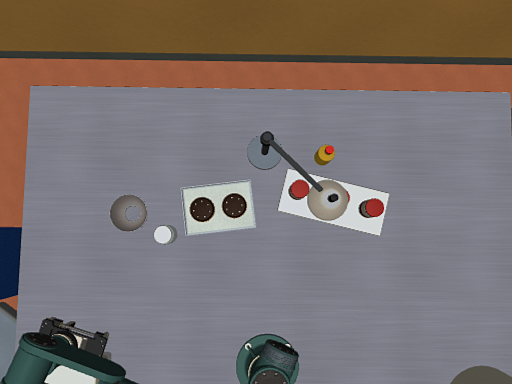

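View pics/scene0.png

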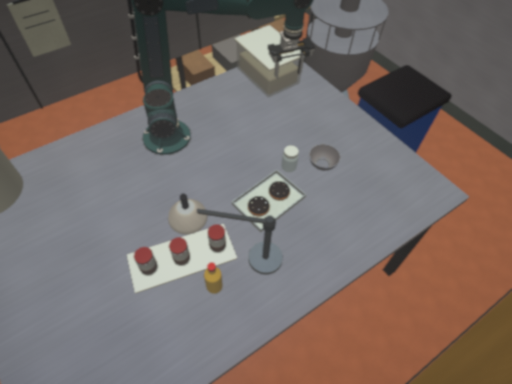

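Top: post top (267,138), foot (264,152), knob top (333,198), shade (327,200) over the canister row; tray centre ≈(218,207); lids at (299,189), (372,207), the middle one hidden under the shade; bottle (325,154), jar (165,234), bowl (128,212). Scene: lids at (144,254), (179,244), (216,231), all visible; knob top (184,198).

```bash
cat >> h.py <<'E'
from scipy.spatial.transform import Rotation as Ro
def ray(s,uv,z):
    K=np.array(s["camera_matrix"]);R=Ro.from_euler('xyz',s["attitude"]).as_matrix();o=np.array(s["origin"])
    d=R@np.linalg.solve(K,[uv[0],uv[1],1.]); return o+d*(z-o[2])/d[2]
def blobs(mask,amin=30):
    n,l,st,c=cv2.connectedComponentsWithStats(mask.astype(np.uint8)); return [(c[i].round(1),st[i]) for i in range(1,n) if st[i][4]>=amin]
def hsv(s): return cv2.cvtColor(np.asarray(s["frame"]),cv2.COLOR_RGB2HSV)
E
python3 - <<'E'
from h import *
t=snap("top"); s=snap("scene")
for nm,x in(("top",t),("scene",s)):
    h=hsv(x).astype(int)
    red=((h[...,0]<8)|(h[...,0]>170))&(h[...,1]>140)&(h[...,2]>60)
    r=np.zeros_like(red)
    if nm=="top": r[150:240,260:400]=red[150:240,260:400]
    else: r[215:290,120:240]=red[215:290,120:240]
    for c,st in blobs(r,15): print(nm,"red",c,st,ray(x,c,.108).round(3))
    dark=h[...,2]<60
    d=np.zeros_like(dark)
    if nm=="top": d[120:220,250:350]=dark[120:220,250:350]
    else: d[185:270,170:290]=dark[185:270,170:290]
    for c,st in blobs(d,10): print(nm,"dark",c,st)
# tray
h=hsv(t).astype(int); w=((h[...,1]<40)&(h[...,2]>150)).astype(np.uint8)
for (a,b,c,d) in((170,245,172,262),(160,240,270,400)):
    m=np.zeros_like(w);m[a:b,c:d]=w[a:b,c:d]
    cs=max(cv2.findContours(m,0,2)[0],key=cv2.contourArea); rc=cv2.minAreaRect(cs); bp=cv2.boxPoints(rc)
    z=.015 if c==172 else .01
    P=np.array([ray(t,p,z) for p in bp]); print("rect",rc,P.round(3).tolist(),P.mean(0).round(3),np.linalg.norm(P[1]-P[0]),np.linalg.norm(P[2]-P[1]))
print("post top270",ray(t,(267,138),.27),ray(s,(269,224),.27),"foot",ray(t,(264,152),.01),ray(s,(266,257),.01))
print("knobtop",ray(t,(333,198),.322),ray(s,(184,198),.322))
print("bottle",ray(t,(328,150),.16),"jar",ray(t,(165,233),.1),"bowl",ray(t,(128,212),.05))
for x in (s,t): 
  y=cv2.resize(np.asarray(x["frame"])[(slice(180,290),slice(110,300)) if x is s else (slice(120,245),slice(170,400))],None,fx=3.4,fy=3.4,interpolation=cv2.INTER_CUBIC)
  cv2.imwrite("pics/c_%s.png"%("s" if x is s else "t"),y[...,::-1])
E
```

```text
top red [329.1 151.3] [326 150   8   4  26] [ 0.707 -0.192  0.108]
top red [299.5 188.6] [291 180  18  18 251] [ 0.584 -0.097  0.108]
top red [374.2 207.3] [365 199  19  18 257] [ 0.527 -0.337  0.108]
top dark [283.  156.3] [261 132  62  60 348]
top dark [332.6 197.6] [328 194  10   8  60]
scene red [215.9 231.6] [210 227  12  11  98] [ 0.587 -0.095  0.108]
scene red [211.1 266.9] [208 264   7   7  36] [ 0.688 -0.174  0.108]
scene dark [183.9 201. ] [182 196   5  11  38]
scene dark [268.7 227.6] [265 223   9  12  65]
scene dark [265.9 248.8] [265 241   3  15  24]
rect ((218.52685546875, 207.05679321289062), (48.84953689575195, 69.26309204101562), 83.1572265625) [[0.593, 0.299, 0.015], [0.625, 0.064, 0.015], [0.459, 0.041, 0.015], [0.428, 0.275, 0.015]] [0.526 0.17  0.015] 0.23766841298421967 0.16733875153377537
rect ((333.5882568359375, 201.64707946777344), (105.74552917480469, 43.17134094238281), 14.03624439239502) [[0.519, -0.031, 0.01], [0.665, -0.066, 0.01], [0.581, -0.419, 0.01], [0.437, -0.381, 0.01]] [ 0.55  -0.224  0.01 ] 0.14939372153851826 0.36330330964798707
post top270 [0.71437335 0.01564008 0.27      ] [0.73510333 0.00644421 0.27      ] foot [0.71896197 0.01639163 0.01      ] [0.72062323 0.02256993 0.01      ]
knobtop [ 0.53965357 -0.16495267  0.322     ] [ 0.55277426 -0.1669587   0.322     ]
bottle [ 0.70184994 -0.17948401  0.16      ] jar [0.43559758 0.33382831 0.1       ] bowl [0.50306891 0.46884035 0.05      ]
```

Measurements agree: post (0.718, 0.016), knob (0.542, −0.166) at 0.253 m from it; tray (0.526, 0.170) at 0.246 m. Swing is about −1.48 rad. I'll go to above the knob.

Call:
{"method": "step_arm", "body": {
  "plan": [
    [[90, -160, 156, 0.2, 100], [180, -320, 156, 0.4, 100], [180, -320, 156, 0.54, 100], [180, -320, 156, 0.54, 100], [180, -320, 156, 0.54, 100], [180, -320, 156, 0.54, 100], [180, -320, 156, 0.54, 100], [180, -320, 156, 0.54, 100]]
  ]
}}

```text
time: 0.87
tool_pos: [0.3008, 0.2666, 0.3355]
ee_rot: [3.141, 0.001, -2.886]
wrist_force: [0.9, 0.8, -0.4]
width: 0.0942
```

Call:
{"method": "step_arm", "body": {
  "plan": [
    [[208, -373, 0, 0, 70], [208, -373, 0, 0, 70], [208, -373, 0, 0, 70], [208, -373, 0, 0, 70], [208, -373, 0, 0, 70], [208, -373, 0, 0, 70], [208, -373, 0, 0, 70], [208, -373, 0, 0, 70]]
  ]
}}

```text
time: 1.53
tool_pos: [0.4634, -0.0249, 0.3348]
ee_rot: [3.141, 0.0, -2.887]
wrist_force: [0.6, 0.5, 0.1]
width: 0.0658
```

Call:
{"method": "step_arm", "body": {
  "plan": [
    [[0, 0, 0, 0, 70], [0, 0, 0, 0, 70], [0, 0, 0, 0, 70]]
  ]
}}

```text
time: 1.78
tool_pos: [0.4627, -0.0226, 0.3346]
ee_rot: [3.141, -0.001, -2.887]
wrist_force: [-0.4, 0.6, 0.3]
width: 0.0657
```

Call:
{"method": "step_arm", "body": {
  "plan": [
    [[78, -143, 25, 0, 70], [78, -143, 25, 0, 70], [78, -143, 25, 0, 70], [78, -143, 25, 0, 70], [78, -143, 25, 0, 70], [78, -143, 25, 0, 70], [78, -143, 25, 0, 70]]
  ]
}}

```text
time: 2.37
tool_pos: [0.5408, -0.164, 0.3602]
ee_rot: [3.141, 0.0, -2.884]
wrist_force: [-0.0, 0.7, -0.4]
width: 0.066
```

```bash
cat >> h.py <<'E'
def wray(o,s,uv,z):
    T=np.array(s["T_tool_cam"]);R=Ro.from_euler('xyz',o["ee_rot"]).as_matrix();p=np.array(o["tool_pos"])
    c=p+R@T[:3,3]; d=R@T[:3,:3]@np.linalg.solve(np.array(s["camera_matrix"]),[uv[0],uv[1],1.]); return c+d*(z-c[2])/d[2]
def wproj(o,s,P):
    T=np.array(s["T_tool_cam"]);R=Ro.from_euler('xyz',o["ee_rot"]).as_matrix();p=np.array(o["tool_pos"])
    q=np.array(s["camera_matrix"])@(T[:3,:3].T@(R.T@(np.array(P)-p)-T[:3,3])); return q[:2]/q[2]
E
python3 - <<'E'
from h import *
o=robot.get_obs(); s=snap("wrist"); save(s,"w1.png")
print(o["tool_pos"],o["joint_positions"].round(2) if hasattr(o["joint_positions"],'round') else o["joint_positions"])
print(wproj(o,s,[.541,-.166,.322]))
h=hsv(s)
for c,st in blobs(h[...,2]<60,150): print(c,st,wray(o,s,c,.322).round(3))
E
```

```text
[ 0.5408065  -0.16399289  0.36021069] [-0.4   0.15  1.    0.    2.   -2.22]
[253.49506856 211.29145806]
[419.2 193.4] [ 396  171   48   46 1656] [ 0.498 -0.054  0.322]
[482.4 201.4] [ 458  179   50   46 1666] [ 0.492 -0.008  0.322]
[252.7 204.7] [239 183  28  43 944] [ 0.536 -0.168  0.322]
[245.5 321.4] [    0   217   512   167 37189] [ 0.632 -0.149  0.322]
```

View pics/w1.png

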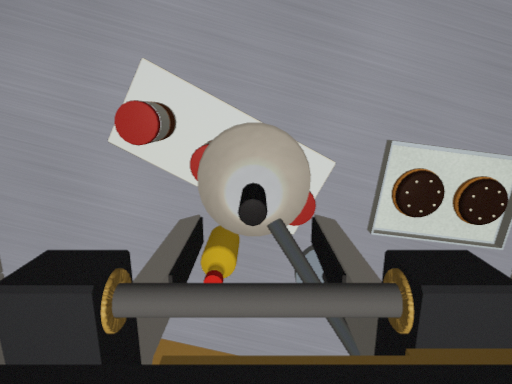

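The wrist view shows the knob top at (253,212), matching the prediction (253,211) and centred between the fingers. Descend and grip.

Call:
{"method": "step_arm", "body": {
  "plan": [
    [[0, -2, -40, 0, 70], [0, -2, -77, 0, 70], [0, -2, -77, 0, 70], [0, -2, -77, 0, 0], [0, -2, -77, 0, 0], [0, -2, -77, 0, 0], [0, -2, -77, 0, 0], [0, -2, -77, 0, 0]]
  ]
}}

```text
time: 3.08
tool_pos: [0.5423, -0.1682, 0.2864]
ee_rot: [-3.138, 0.005, -2.886]
wrist_force: [0.7, -0.1, -0.9]
width: 0.0355
```

Call:
{"method": "step_arm", "body": {
  "plan": [
    [[0, 0, 0, 0, 0], [0, 0, 0, 0, 0], [0, 0, 0, 0, 0], [0, 0, 0, 0, 0]]
  ]
}}

```text
time: 3.42
tool_pos: [0.5414, -0.1677, 0.2839]
ee_rot: [-3.141, 0.002, -2.886]
wrist_force: [1.4, 1.0, 3.7]
width: 0.0215
```

Call:
{"method": "step_arm", "body": {
  "plan": [
    [[-18, 19, 0, -0.1, 0], [-33, 39, 0, -0.2, 0], [-47, 60, 0, -0.3, 0], [-58, 83, 0, -0.4, 0], [-67, 107, 0, -0.5, 0], [-73, 132, 0, -0.6, 0], [-77, 157, 0, -0.7, 0], [-78, 182, 0, -0.8, 0]]
  ]
}}

```text
time: 4.08
tool_pos: [0.4627, 0.0132, 0.2836]
ee_rot: [-3.139, 0.004, 2.589]
wrist_force: [2.2, -3.6, 1.8]
width: 0.0218
```

Call:
{"method": "step_arm", "body": {
  "plan": [
    [[1, 26, 0, -0.1, 0], [5, 51, 0, -0.2, 0], [11, 75, 0, -0.3, 0], [20, 99, 0, -0.4, 0], [31, 122, 0, -0.5, 0], [44, 144, 0, -0.6, 0], [56, 161, 0, -0.68, 0], [56, 161, 0, -0.68, 0]]
  ]
}}

```text
time: 4.75
tool_pos: [0.5197, 0.1788, 0.2835]
ee_rot: [3.14, -0.003, 1.918]
wrist_force: [-1.2, 4.5, 5.1]
width: 0.0214
```

Call:
{"method": "step_arm", "body": {
  "plan": [
    [[0, 0, 0, 0, 0], [0, 0, 0, 0, 60], [0, 0, 0, 0, 60], [0, 0, 0, 0, 60], [0, 0, 0, 0, 60], [0, 0, 0, 0, 60]]
  ]
}}

```text
time: 5.25
tool_pos: [0.5189, 0.1747, 0.2825]
ee_rot: [-3.141, 0.0, 1.916]
wrist_force: [0.2, -0.5, -0.8]
width: 0.0513
```

Call:
{"method": "step_arm", "body": {
  "plan": [
    [[0, 0, 40, 0, 60], [0, 0, 80, 0, 60], [0, 0, 100, 0, 60], [0, 0, 100, 0, 60], [0, 0, 100, 0, 60]]
  ]
}}

```text
time: 5.67
tool_pos: [0.5194, 0.175, 0.3844]
ee_rot: [3.138, 0.001, 1.916]
wrist_force: [-0.1, -0.4, 0.1]
width: 0.0562
```

Run:
```python
from h import *
o=robot.get_obs(); t=snap("top"); s=snap("scene"); save(t,"top1.png")
h=hsv(t).astype(int)
red=((h[...,0]<8)|(h[...,0]>170))&(h[...,1]>140)&(h[...,2]>60)
r=np.zeros_like(red); r[165:240,280:400]=red[165:240,280:400]
for c,st in blobs(r,15): print("red",c,st,ray(t,c,.11).round(3))
h=hsv(s).astype(int)
red=((h[...,0]<12)|(h[...,0]>165))&(h[...,1]>110)&(h[...,2]>40)
r=np.zeros_like(red); r[215:290,120:240]=red[215:290,120:240]
for c,st in blobs(r,15): print("sred",c,st,ray(s,c,.105).round(3))
```

```text
red [299.5 188.6] [291 180  18  18 251] [ 0.584 -0.096  0.11 ]
red [339.8 197.4] [331 189  19  18 258] [ 0.557 -0.226  0.11 ]
red [374.2 207.4] [365 199  19  18 258] [ 0.527 -0.336  0.11 ]
sred [215.9 232. ] [209 225  15  15 171] [ 0.587 -0.095  0.105]
sred [177.8 245.3] [170 238  16  15 179] [ 0.56  -0.225  0.105]
sred [142.9 255. ] [135 248  17  15 193] [ 0.529 -0.335  0.105]
sred [211.2 267.1] [208 263   8   9  54] [ 0.688 -0.173  0.105]
```

View pics/top1.png

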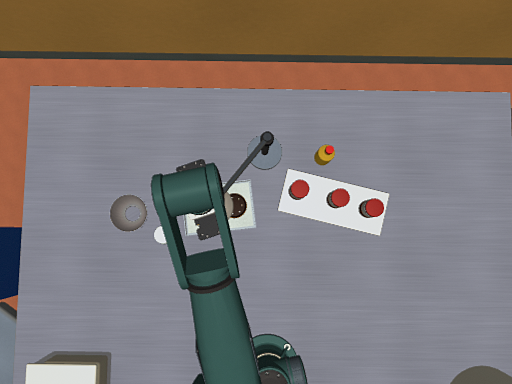

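All three lids are now visible at (299,189), (340,197), (374,207), and both cameras agree within 3 mm: A (0.585,−0.096), B (0.558,−0.226), C (0.528,−0.336). The lamp arm points over the tray. Next I heft A, with the jaws across the row (yaw 1.336).

Call:
{"method": "step_arm", "body": {
  "plan": [
    [[66, -271, 0, -0.58, 100], [66, -271, 0, -0.58, 100], [66, -271, 0, -0.58, 100], [66, -271, 0, -0.58, 100], [66, -271, 0, -0.58, 100], [66, -271, 0, -0.58, 100], [66, -271, 0, -0.58, 100], [66, -271, 0, -0.58, 100]]
  ]
}}

```text
time: 6.43
tool_pos: [0.5852, -0.1015, 0.3781]
ee_rot: [-3.135, 0.002, 1.329]
wrist_force: [1.5, 0.8, -0.3]
width: 0.0938
```

```bash
cat >> h.py <<'E'
def avg(n=10):
    F=[]
    for i in range(n): cams.snapshot("top"); F.append(robot.get_obs()["wrist_force"])
    o=robot.get_obs(); print("F",np.mean(F,0).round(2),np.std(F,0).round(2),"pos",np.round(o["tool_pos"],4),np.round(o["ee_rot"],3),o["width"],o["time"])
E
python3 - <<'E'
from h import *
avg(5)
o=robot.get_obs(); t=snap("top"); 
# lamp check: scene dark knob
s=snap("scene"); save(s,"s2.png"); h=hsv(s).astype(int); y=cv2.resize(np.asarray(s["frame"])[120:300,110:350],None,fx=3,fy=3,interpolation=cv2.INTER_CUBIC); cv2.imwrite("pics/s2c.png",y[...,::-1])
w=snap("wrist"); save(w,"w2.png")
for P in([.585,-.096,.11],[.558,-.226,.11],[.528,-.336,.11]): print(wproj(o,w,P))
h=hsv(w).astype(int); red=((h[...,0]<8)|(h[...,0]>170))&(h[...,1]>140)&(h[...,2]>60)
for c,st in blobs(red,300): print(c,st,wray(o,w,c,.11).round(3))
E
```

```text
F [ 0.12  0.2  -0.15] [0.51 0.44 0.48] pos [ 0.5846 -0.0944  0.3824] [-3.141 -0.     1.339] 0.09380342231916446 6.6833
[258.78846602 162.42267356]
[260.96787037 246.96588893]
[258.36348719 311.27813952]
[258.  161.5] [ 239  142   39   40 1233] [ 0.584 -0.094  0.11 ]
[357.9 208.7] [348 199  21  20 322] [ 0.714 -0.199  0.11 ]
[260.2 245.3] [ 242  228   37   36 1038] [ 0.557 -0.223  0.11 ]
```

View pics/s2c.png

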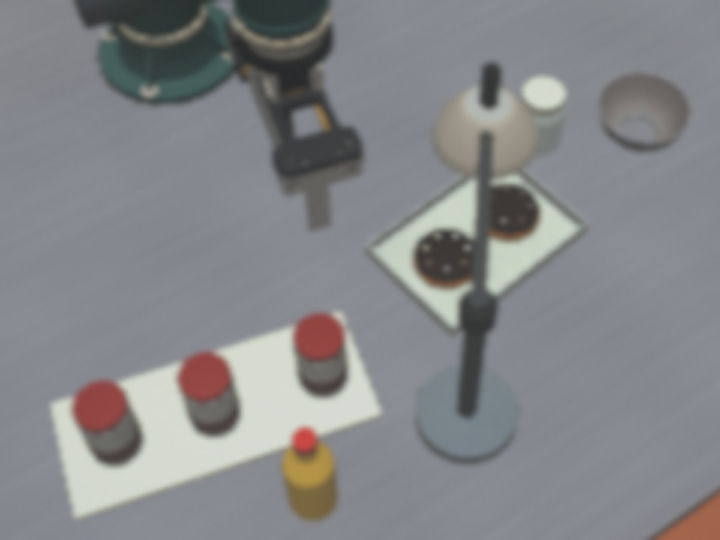

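The lamp knob is at crop (490,68), over the tray; its ray gets checked next. The wrist view agrees on the canisters within 2 mm. Descend on A.

Run:
```python
from h import *
s=snap("scene"); print(ray(s,(273.6,142),.322))
```

```text
[0.51834803 0.17811597 0.322     ]
```

Call:
{"method": "step_arm", "body": {
  "plan": [
    [[0, 0, -40, 0, 100], [0, 0, -80, 0, 100], [0, 0, -120, 0, 100], [0, 0, -160, 0, 100], [0, 0, -195, 0, 100], [0, 0, -220, 0, 100], [0, 0, -230, 0, 100], [0, 0, -230, 0, 100]]
  ]
}}

```text
time: 7.55
tool_pos: [0.5832, -0.0947, 0.1496]
ee_rot: [-3.135, -0.0, 1.338]
wrist_force: [-0.2, 0.1, 0.7]
width: 0.094
```

Call:
{"method": "step_arm", "body": {
  "plan": [
    [[0, 0, -30, 0, 100], [0, 0, -60, 0, 100], [0, 0, -90, 0, 100], [0, 0, -96, 0, 100], [0, 0, -96, 0, 0], [0, 0, -96, 0, 0], [0, 0, -96, 0, 0], [0, 0, -96, 0, 0]]
  ]
}}

```text
time: 8.22
tool_pos: [0.587, -0.0963, 0.0602]
ee_rot: [3.136, 0.0, 1.337]
wrist_force: [0.5, 0.7, -0.1]
width: 0.0706
```

Call:
{"method": "step_arm", "body": {
  "plan": [
    [[0, 0, 0, 0, 0], [0, 0, 0, 0, 0], [0, 0, 0, 0, 0]]
  ]
}}

```text
time: 8.47
tool_pos: [0.586, -0.096, 0.0587]
ee_rot: [3.139, 0.0, 1.337]
wrist_force: [0.7, -0.0, 5.1]
width: 0.0594
```

The lamp is confirmed at (0.518, 0.178), about 11 mm from the tray middle. A is gripped; lift 40 mm and weigh.

Call:
{"method": "step_arm", "body": {
  "plan": [
    [[0, 0, 8, 0, 0], [0, 0, 20, 0, 0], [0, 0, 35, 0, 0], [0, 0, 40, 0, 0], [0, 0, 40, 0, 0], [0, 0, 40, 0, 0]]
  ]
}}

```text
time: 8.97
tool_pos: [0.5847, -0.0957, 0.0965]
ee_rot: [-3.141, -0.0, 1.337]
wrist_force: [0.4, 0.5, -6.4]
width: 0.0596
```

```bash
python3 -c "
from h import *
avg(12)"
```

```text
F [-0.14 -0.2  -6.28] [0.42 0.44 0.36] pos [ 0.585  -0.0958  0.0968] [3.142 0.    1.337] 0.05949125857519241 9.5667
```

A weighs 6.1–6.3 N (≈0.63 kg), well above the light canisters' 3.9 N maximum and inside the heavy range, so A is the heaviest. The other two can stay untouched. Raise it.

Call:
{"method": "step_arm", "body": {
  "plan": [
    [[0, 0, 20, 0, 0], [0, 0, 45, 0, 0], [0, 0, 75, 0, 0], [0, 0, 100, 0, 0], [0, 0, 115, 0, 0], [0, 0, 115, 0, 0], [0, 0, 115, 0, 0], [0, 0, 115, 0, 0]]
  ]
}}

```text
time: 10.23
tool_pos: [0.5842, -0.0956, 0.21]
ee_rot: [-3.139, -0.0, 1.337]
wrist_force: [0.0, 0.0, -7.1]
width: 0.0595
```

Run:
```python
from h import *
avg(12)
s=snap("scene"); y=cv2.resize(np.asarray(s["frame"])[120:300,110:350],None,fx=3,fy=3,interpolation=cv2.INTER_CUBIC); cv2.imwrite("pics/s3c.png",y[...,::-1])
```

```text
F [ 0.08  0.22 -6.61] [0.37 0.32 0.38] pos [ 0.585  -0.0958  0.2119] [3.141 0.    1.337] 0.05967203273471127 10.8333
```

View pics/s3c.png

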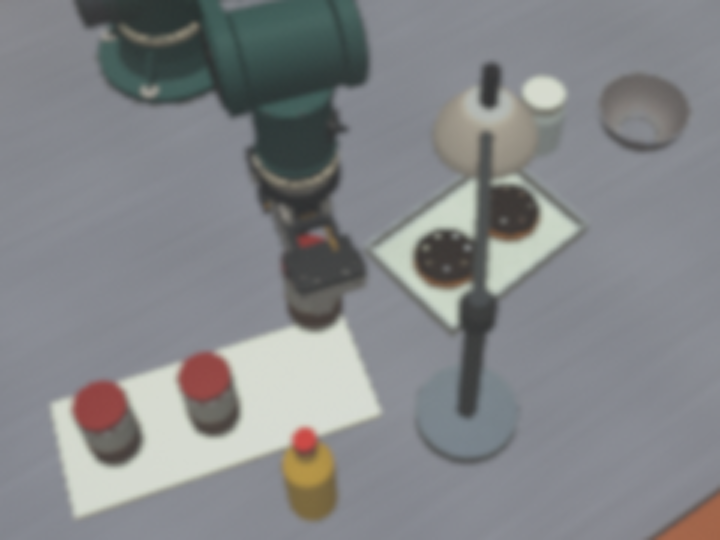

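The picture shows A upright in the gripper at crop (315,285), the other two standing at (205,395) and (107,425), and the lamp knob still at (490,68) over the tray. Bottle, jar and bowl have not moved. Hand in.

```bash
python3 -c "
from h import *
print(robot.close_job())
o=robot.get_obs(); print(o['tool_pos'],o['wrist_force'],o['width'])"
```

```text
the job is handed in; nothing more can be done
None
the job is handed in; nothing more can be done
```

I swung the lamp over the doughnut tray and let go, then handed the job in while holding canister A upright, its underside about 15 cm above the board. The job was handed in at about 11 s of the 69 s allowed; no verdict is reported.

- **Lamp:** the last measurement put the knob about 11 mm from the tray's middle, and it looked unchanged in the final picture.
- **Which canister:** A, the one nearest the lamp, read 6.3 N and then 6.6 N at the wrist. That is about 0.63–0.67 kg, inside the heavy range and well above the light ones' 3.9 N limit. I therefore did not heft B or C; that A is the heaviest rests on this reading and the weight ranges you gave.
- **Final check:** the gripper held A at 59.7 mm opening. In the last picture the other two stood upright on the board, and the bottle, jar and bowl looked unmoved. No check failed; the two weight readings differ by 0.3 N.

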